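# Lay the second, staggered course of a riser on an inspection bench

## Task

The riser for the next casting is being built from aluminium blocks like brickwork: its first course, three blocks in a row with open joints, is already bolted to its base plate. Pick the two loose blocks that match those of the first course in every dimension and set them gently (not dropped) on top as the second course, staggered by half a block: one centred over each of the two joints, flat, and in line with the row below.

Things in the scene. Friction and masses are not known exactly. Their poses are not given: they have to be found in the camera images.
- riser_a: Loose aluminium block 80 long x 36 wide x 28 mm high, about 0.22 kg, four small bolt holes in its top; same shape and size as the three blocks of the first course. Lies flat on the bench, turned at random. Origin: centre of its underside; x along its length, y across its width, z up. Interchangeable with the other riser block.
- riser_b: Second loose block, identical to riser_a (80 x 36 x 28 mm, four holes, about 0.22 kg; origin: centre of its underside, x along its length). Lying near, not to be used: a half-length block (40 mm), a thin one (12 mm high), a long one (115 mm, six holes) and a round disc (54 mm across, 28 mm high).
- course: First course, fixed: dark steel base plate 300 x 56 x 10 mm with three aluminium blocks (80 x 36 x 28 mm) end to end on it, open joints 12 mm wide between. Origin: centre of the plate's underside, on the bench; x along the row, y across, z up. Block centres at x = -92, 0, +92 mm, joint centres at x = -46 and +46 mm, all at y = 0; flat top of the blocks at z = 38 mm.

How it is judged:
By the outcome, as a careful person would: the job done as asked, in the order asked, and still so for the second after the job is handed in, with the robot touching nothing.
It also fails if it takes over 51 s, if anything falls off the work surface, if the arm or the gripper's body presses on something with over 40 N, if the wrist force passes 120 N, or if a joint passes its speed limit or range.

## Robot

A 7-joint arm with a two-finger parallel gripper is mounted at the origin on the work surface. World frame = base frame: x ahead of the robot, y to its left, z up, the work surface at z = 0. Lengths are in mm, angles in rad, forces in N, time in s.
With the tool pointing down it reaches from about 350 to 900 mm from the base axis. Payload 19.9 kg.
Tool frame: the origin (TCP) lies at the very end of the fingers, on their centre line; the grasp point (between the pads) lies 19 mm behind it (bot.grip_point_offset is the distance from the TCP to the grasp point, in mm); y points along the fingers, x is the direction in which the jaws open and shut, and the axes are right-handed (so a half turn about y gives the same grasp; the last joint's range is limited). The gripper opens to 94 mm and grips with 3 to 60 N. Pads are 16 mm wide; open, the fingers measure 119 mm over their backs; the gripper's body (75 mm by 177 mm) begins 78 mm behind the grasp point.
Start: joints at [-1.181, 0.417, -0.01, 1.614, 0.005, 1.111, -0.053], TCP at [260.986, 567.878, 205.425] pointing down, gripper open.
Joint ranges: [-2.81, 2.81], [-0.39, 2.02], [-1.27, 1.25], [0.06, 2.57], [-1.19, 4.33], [0.19, 2], [-2.82, 2.82]. Speed limits (rad/s): [1.89, 1.89, 2.39, 2.39, 3.01, 3.01, 3.01].

## Interface

Orientations are given as [roll, pitch, yaw] about the fixed x, y, z axes, in that order (R = Rz(yaw) Ry(pitch) Rx(roll)).
In Python, from rig import telemetry, vision, sign_off, bot gives the robot as it stands.
- The arm moves only by the tool drive_tool, never from a script. Its argument "steps" is text: rows parted by semicolons, each of 6 numbers parted by spaces: the shift along the tool's x, y, z each as a share of 250 mm, from -1 to 1, then the turn, a rotation vector about the tool's x, y, z each as a share of 180 degrees, from -1 to 1. A call has 1 to 10 rows; each row shifts and turns the commanded pose from where the row before left it, along the tool's axes as they then stand; what a row does not reach is not made up. A row lasts 1/8 s, in which the tool goes at most 62.5 mm and 10.7 degrees, less where a joint would pass 70% of its speed; a pose out of reach is approached as far as the arm can. A call with a number of a shift or a turn outside -1 to 1 is refused whole. A call with a gripper value outside its range is refused whole. "jaw" is the opening, from 0 (shut) to 1 (fully open), set as the call begins (left out, the last holds). The fingers move at their own pace and stop on an object; "newtons" is the grip in N (left out, the last holds). Time passes only in rows, so rows that do not move let the fingers close. It gives the time, the measured TCP pose, the force and the opening at its end, in the units of the state.
- telemetry.observe(): the state, without advancing time (a new reading comes with each control period).
- vision.get_image(name): name is "side" or "top" or "wrist"; returns (picture, depth): 480x640x3 uint8, red, green, blue; 480x640 float32, mm along the optical axis (not along the pixel's ray), 0 where there is no reading.
- vision.get_calibration(name): a dict with "fx", "fy", "cx", "cy" (pixels), "R" (3x3) and "t" (3): a world point X has camera coordinates R X + t. Camera axes: x right, y down, z forward; pixel columns grow to the right and rows downward; lengths in mm; the calibration is good to about 2 mm. A picture is of the moment at which its call begins: read the wrist's pose just before it. get_calibration takes no time and is no camera call; for the wrist camera it gives the pose at the moment of the call.
- sign_off(): hands the job in, once; it reports no verdict.
The state is a dict: "clock": time; "q": joint angles; "dq": joint speeds; "joint_efforts": joint torques, N m; "eef_pos": TCP position; "eef_rot": TCP orientation; "force": force on the tool from outside, world axes, zero at the start; "torque": the same for the moment, N m; "gripper_width": finger opening in mm.
Only numpy, scipy, OpenCV 4.12 (cv2) and the standard library are available. Lean on these libraries where they do the work, as an engineer would, in place of code of your own. Each camera call takes 0.05 s, during which the arm holds its last target. There are 200 camera calls.

## Working session

There is one attempt and no reset: what is moved stays moved. The work goes in short steps, Python scripts to look and compute and a tool call to move; the robot and the scene stay as the last step left them, time stands still between calls to the robot, and variables do not carry over. Pictures are saved under pics/ and viewed, about 8 in all and at most 12, crops included, and the job is handed in when it is done.

Besides the shell and the picture viewer there is one more tool, called as a command line: name --argument value ..., lists and objects as JSON in quotes. drive_tool: Moves the arm, as the interface text tells. Shift numbers are shares of 250 mm and turn numbers shares of 180 degrees, none past 1 either way. Its arguments: {"type":"object","properties":{"steps":{"type":"string"},"jaw":{"type":"number"},"newtons":{"type":"number"}},"required":["steps"]}

```bash
ls; mkdir -p pics
python3 - <<'E'
from rig import telemetry, vision, bot
import cv2, numpy as np
s=telemetry.observe(); print({k:np.round(v,3).tolist() for k,v in s.items()})
for n in("top","side"):
    im,d=vision.get_image(n); np.savez("pics/%s0.npz"%n,im=im,d=d)
    cv2.imwrite("pics/%s0.png"%n,im[:,:,::-1]); c=vision.get_calibration(n); print(n,c)
E
```

```text
pics
{'clock': 0.0, 'q': [-1.182, 0.418, -0.01, 1.614, 0.005, 1.111, -0.053], 'dq': [-0.001, 0.0, 0.0, -0.001, -0.001, 0.0, -0.0], 'joint_efforts': [0.001, -85.128, 0.639, -42.6, -0.049, 0.019, 0.0], 'eef_pos': [260.854, 567.552, 204.827], 'eef_rot': [-1.571, 0.001, 1.14], 'force': [-0.094, -0.197, 0.0], 'torque': [-0.017, -0.004, -0.006], 'gripper_width': 94.323}
top {'fx': 532.0031927760391, 'fy': 532.0031927760391, 'cx': 327.44780202656995, 'cy': 234.0374111598866, 'R': array([[ 0.02525665, -0.99967795, -0.00246922],
       [-0.97434704, -0.02406398, -0.22376054],
       [ 0.22362906,  0.00805732, -0.97464102]]), 't': array([ 61.63477088, 527.81757295, 747.59928373])}
side {'fx': 485.859397266265, 'fy': 485.859397266265, 'cx': 312.2903569943722, 'cy': 239.75435429636394, 'R': array([[-0.99692912, -0.0772627 ,  0.01275939],
       [-0.06353442,  0.70277665, -0.70856782],
       [ 0.04577886, -0.70720256, -0.70552735]]), 't': array([525.61693753,  23.73349173, 831.26595435])}
```

View pics/top0.png

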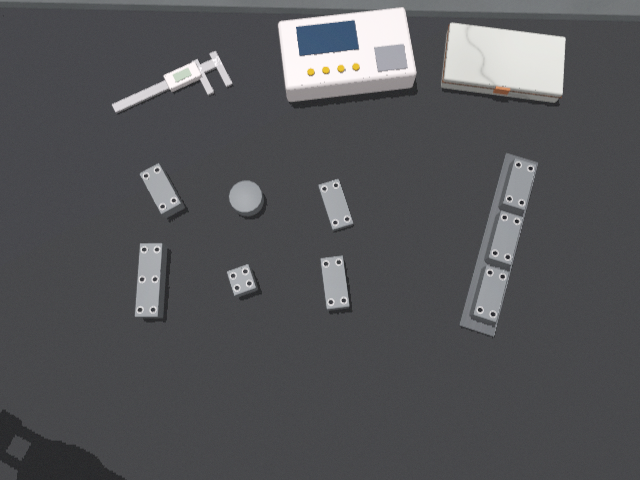

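View pics/side0.png

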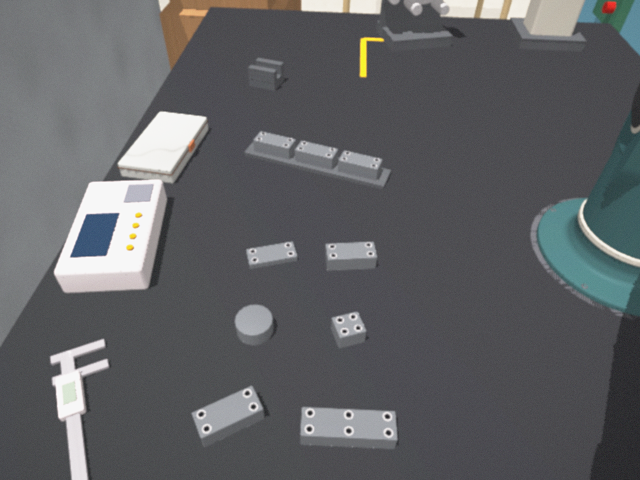

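The top view shows full-size blocks at about (162,190) and (335,283). The thin block is at (336,205), the half at (242,281), the long at (150,280), the disc at (246,199), and the course runs (520,180) to (490,295). The side view agrees: the thin block at (272,254) is visibly low and the full block is at (351,255). Next I'll measure the top faces in both views.

```bash
cat > h.py <<'E'
import numpy as np, cv2
from rig import vision
def ray(c,uv):
    uv=np.atleast_2d(uv).astype(float)
    d=np.c_[(uv[:,0]-c['cx'])/c['fx'],(uv[:,1]-c['cy'])/c['fy'],np.ones(len(uv))]@c['R']
    return -c['R'].T@c['t'],d
def plane(c,uv,z):
    o,d=ray(c,uv); return o+d*((z-o[2])/d[:,2])[:,None]
def cloud(c,d):
    v,u=np.mgrid[:480,:640]; o,r=ray(c,np.c_[u.ravel(),v.ravel()])
    return (o+r*d.ravel()[:,None]).reshape(480,640,3)
def tri(c1,p1,c2,p2):
    P=[np.diag([1,1,1.])@np.array([[c['fx'],0,c['cx']],[0,c['fy'],c['cy']],[0,0,1]])@np.c_[c['R'],c['t']] for c in(c1,c2)]
    X=cv2.triangulatePoints(P[0],P[1],np.array(p1,float).reshape(2,1),np.array(p2,float).reshape(2,1)); return (X[:3]/X[3]).ravel()
def faces(c,d,lo=7,hi=80,win=3,minpix=150):
    """top faces: (pixel centroid, xyz centroid, size, yaw of long side deg)"""
    W=cloud(c,d); ok=(d>0)&(W[...,2]>lo)&(W[...,2]<hi)
    n,l=cv2.connectedComponents(ok.astype(np.uint8)); out=[]
    for i in range(1,n):
        m=l==i
        if m.sum()<minpix: continue
        zt=np.percentile(W[...,2][m],80); m&=abs(W[...,2]-zt)<win
        n2,l2,st,ce=cv2.connectedComponentsWithStats(m.astype(np.uint8))
        for j in range(1,n2):
            if st[j,4]<minpix: continue
            k=l2==j; z=np.median(W[...,2][k])
            cs,_=cv2.findContours(k.astype(np.uint8),cv2.RETR_EXTERNAL,cv2.CHAIN_APPROX_NONE)
            p=plane(c,max(cs,key=len)[:,0],z)[:,:2]
            (x,y),(a,b),t=cv2.minAreaRect(p.astype(np.float32))
            if a<b: a,b,t=b,a,t+90
            out.append((ce[j].round(1),np.array([x,y,z]),(round(a),round(b)),(t+90)%180-90))
    return out
E
python3 - <<'E'
from h import *
for n in("top","side"):
    c=vision.get_calibration(n); f=np.load("pics/%s0.npz"%n); print(n)
    for uv,X,s,t in faces(c,f['d']):
        if X[0]>250: print(uv,X.round(1),s,round(t,1))
E
```

```text
top
[345.7  47.7] [848.   52.   50.5] (217, 128) -81.5
[505.2  58.8] [ 844.4 -218.5   31.7] (199, 114) 83.1
[182.4  75.6] [811.1 332.7  13.2] (60, 31) -61.5
[519.1 184.2] [ 620.2 -227.9   37.9] (81, 36) -16.5
[505.2 237.8] [ 532.4 -201.6   38. ] (81, 36) -16.6
[490.5 293.8] [ 444.8 -175.1   38. ] (80, 37) -17.0
[159.9 188.8] [601.6 346.8  28.5] (81, 36) 31.9
[244.9 196.5] [592.4 208.9  27.6] (52, 51) 40.5
[335.3 204.5] [587.4  63.8  12.3] (80, 36) 18.8
[148.5 280.5] [454.3 350.   28.7] (112, 37) 1.9
[334.4 282.5] [457.3  62.3  28.4] (80, 36) 8.6
[240.9 279.7] [457.4 207.   28.5] (39, 36) 20.3
side
[110.7 226.7] [850.6  53.4  52.1] (218, 127) -81.3
[274.3 139.7] [ 623.8 -227.4   40.3] (81, 41) -16.9
[316.3 149.5] [ 535.5 -201.    40.3] (81, 40) -16.5
[360.3 159.8] [ 447.9 -174.4   40.3] (80, 41) -16.7
[271.2 252.7] [589.9  64.7  13.8] (80, 40) 18.8
[350.6 250.4] [460.3  62.5  29.9] (80, 38) 8.6
[253.5 319.4] [595.1 209.3  28.7] (53, 52) -53.3
[348.5 324.3] [460.3 207.1  29.6] (40, 37) 21.8
[ 69.3 393.8] [813.3 334.1  14.3] (62, 31) -62.0
[226.7 411.3] [604.3 347.3  29.2] (80, 37) 32.1
[348.6 423.1] [457.  350.4  29.3] (115, 37) 2.0
```

```bash
cat >> h.py <<'E'
from rig import telemetry
from scipy.spatial.transform import Rotation as Ro
def go(xyz,yaw):
    s=telemetry.observe(); R=Ro.from_euler('xyz',s['eef_rot']); T=Ro.from_euler('xyz',[-90,0,yaw],degrees=True)
    w=np.array(xyz)-s['eef_pos']; rv=(R.inv()*T).as_rotvec()/np.pi
    print("t",round(s['clock'],2),"pos",np.round(s['eef_pos'],1),"rot",np.round(np.degrees(s['eef_rot']),2),"F",np.round(s['force'],1))
    print(" turn first (share)",rv.round(4)," then shift",(T.inv().apply(w)/250).round(4)," | shift first",(R.inv().apply(w)/250).round(4))
E
python3 -c "
from h import *
go([602,347,170],122)"
```

```text
t 0.1 pos [260.8 567.6 204.9] rot [-9.000e+01  6.000e-02  6.532e+01] F [ 0.   0.6 -0.1]
 turn first (share) [-1.000e-04 -3.149e-01 -3.000e-04]  then shift [-1.4714  0.1396 -0.6897]  | shift first [-0.2319  0.14   -1.6084]
```

drive_tool --steps "-0.026 0.0155 -0.179 0 0 0;-0.026 0.0155 -0.179 0 0 0;-0.026 0.0155 -0.179 0 0 0;-0.026 0.0155 -0.179 0 0 0;-0.026 0.0155 -0.179 0 0 0;-0.026 0.0155 -0.179 0 0 0;-0.026 0.0155 -0.179 0 0 0;-0.026 0.0155 -0.179 0 0 0;-0.026 0.0155 -0.179 0 0 0" --jaw 1 --newtons 30

```text
clock: 1.23
eef_pos: [603.5, 345.6, 170.1]
eef_rot: [-1.571, 0.001, 1.14]
force: [0.1, -0.1, -1.0]
gripper_width: 94.3
```

drive_tool --steps "0 0 0 0 -0.0525 0;0 0 0 0 -0.0525 0;0 0 0 0 -0.0525 0;0 0 0 0 -0.0525 0;0 0 0 0 -0.0525 0;0 0 0 0 -0.0525 0;0 0 0 0 0 0;0 0 0 0 0 0"

```text
clock: 2.22
eef_pos: [602.4, 346.4, 170.3]
eef_rot: [-1.57, 0.0, 2.126]
force: [0.3, 0.4, -0.4]
gripper_width: 93.4
```

Run:
```python
from h import *
go([602,347,4],122)
c=vision.get_calibration("wrist"); im,d=vision.get_image("wrist"); cv2.imwrite("pics/w1.png",im[:,:,::-1])
print(c['R'].round(3).tolist(),(-c['R'].T@c['t']).round(1))
for f in faces(c,d): print(f[0],f[1].round(1),f[2],round(f[3],2))
```

```text
t 2.23 pos [602.4 346.4 170.3] rot [-89.97   0.   121.79] F [ 0.3  0.4 -0.4]
 turn first (share) [-0.0001 -0.0012 -0.    ]  then shift [2.900e-03 6.654e-01 2.000e-04]  | shift first [ 0.0029  0.6654 -0.    ]
[[-0.527, 0.85, 0.001], [0.815, 0.505, 0.285], [0.242, 0.151, -0.959]] [532.9 302.8 349.4]
[41.5 40.7] [596.1  67.6  11.7] (69, 38) 18.89
[266.2   3.2] [479.  216.2  27.6] (36, 7) -58.18
[418.9  74.2] [457.9 351.   27.9] (115, 36) 2.0
[189.1 132.1] [595.7 210.8  26.9] (53, 53) -69.04
[319.3 221.8] [605.6 348.3  27.9] (79, 36) 31.78
[ 13.7 295.9] [808.7 147.6  49.4] (77, 30) 17.68
[217.4 370. ] [808.5 340.1  13.1] (44, 26) -58.23
```

View pics/w1.png

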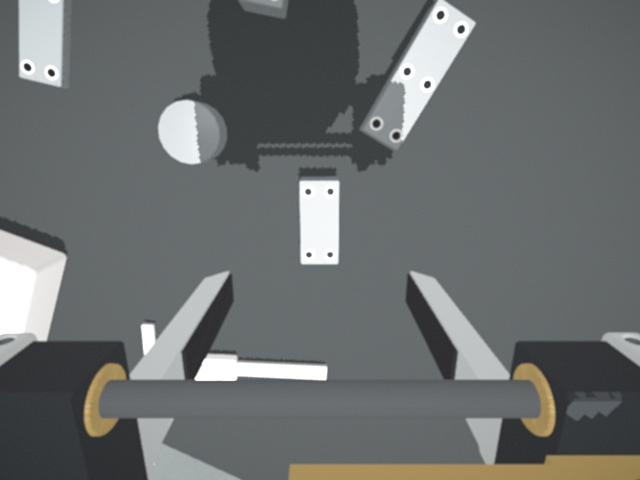

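Wrist view: block A is at (319,222), centred between the fingers at (220–430, 280). Both loose blocks read about 28 mm high in every view. Descending and gripping.

drive_tool --steps "0 0.1 -0.01 0 0 0;0 0.1 0 0 0 0;0 0.1 0 0 0 0;0 0.1 0 0 0 0;0 0.1 0 0 0 0;0 0.08 0 0 0 0;0 0.05 0 0 0 0;0 0.034 0 0 0 0;0 0 0 0 0 0"

```text
clock: 3.4
eef_pos: [604.6, 347.8, 4.3]
eef_rot: [-1.57, 0.0, 2.129]
force: [0.3, 0.1, -0.3]
gripper_width: 94.1
```

drive_tool --steps "0 0 0 0 0 0;0 0 0 0 0 0;0 0 0 0 0 0;0 0 0 0 0 0;0 0 0 0 0 0;0 0 0 0 0 0" --jaw 0 --newtons 30

```text
clock: 4.15
eef_pos: [604.6, 347.9, 4.6]
eef_rot: [-1.571, 0.0, 2.13]
force: [-0.2, 0.1, 0.1]
gripper_width: 37.8
```

drive_tool --steps "0 0 0 0 0 0;0 0 0 0 0 0;0 -0.03 0 0 0 0;0 -0.08 0 0 0 0;0 -0.12 0 0 0 0;0 -0.15 0 0 0 0;0 -0.15 0 0 0 0;0 -0.07 0 0 0 0;0 0 0 0 0 0"

```text
clock: 5.28
eef_pos: [605.0, 348.1, 155.8]
eef_rot: [-1.573, 0.0, 2.13]
force: [-0.9, -0.2, -1.8]
gripper_width: 35.7
```

drive_tool --steps "0 0 0 0 0.045 0;0 0 0 0 0.045 0;0 0 0 0 0.045 0;0 0 0 0 0.045 0;0 0 0 0 0.045 0;0 0 0 0 0.045 0;0 0 0 0 0 0"

```text
clock: 6.15
eef_pos: [603.9, 347.6, 152.9]
eef_rot: [-1.57, 0.002, 1.282]
force: [-0.1, 0.5, -2.3]
gripper_width: 35.7
```

Run:
```python
from h import *
go([490,-187,155],73.3)
go([578,-214,155],73.3)
```

```text
t 6.15 pos [603.9 347.6 152.9] rot [-89.93   0.12  73.47] F [-0.1  0.5 -2.3]
 turn first (share) [-0.0004  0.0009 -0.0007]  then shift [-2.1792 -0.0085 -0.178 ]  | shift first [-2.1797 -0.0041 -0.1715]
t 6.15 pos [603.9 347.6 152.9] rot [-89.93   0.12  73.47] F [-0.1  0.5 -2.3]
 turn first (share) [-0.0004  0.0009 -0.0007]  then shift [-2.1815 -0.0085 -0.5462]  | shift first [-2.1831 -0.0046 -0.5397]
```

drive_tool --steps "-0.18 0 -0.045 0 0 0;-0.18 0 -0.045 0 0 0;-0.18 0 -0.045 0 0 0;-0.18 0 -0.045 0 0 0;-0.18 0 -0.045 0 0 0;-0.18 0 -0.045 0 0 0;-0.18 0 -0.045 0 0 0;-0.18 0 -0.045 0 0 0;-0.18 0 -0.045 0 0 0;-0.18 0 -0.045 0 0 0"

```text
clock: 7.4
eef_pos: [583.4, -117.0, 153.9]
eef_rot: [-1.57, 0.0, 1.286]
force: [1.6, -0.0, -2.4]
gripper_width: 35.6
```

drive_tool --steps "-0.18 0 -0.045 0 0 0;-0.18 0 -0.045 0 0 0;0 0 0 0 0 0;0 0 0 0 0 0"

```text
clock: 7.9
eef_pos: [579.7, -207.6, 153.9]
eef_rot: [-1.57, -0.0, 1.284]
force: [-0.5, -0.0, -2.0]
gripper_width: 35.6
```

Run:
```python
from h import *
go([578,-214,100],73.3)
c=vision.get_calibration("wrist"); im,d=vision.get_image("wrist"); cv2.imwrite("pics/w2.png",im[:,:,::-1])
for f in faces(c,d,hi=250): print(f[0],f[1].round(1),f[2],round(f[3],2))
```

```text
t 7.9 pos [ 579.7 -207.6  153.9] rot [-8.994e+01 -1.000e-02  7.356e+01] F [-0.5 -0.  -2. ]
 turn first (share) [-0.0003  0.0015  0.0001]  then shift [-0.0264  0.2157 -0.001 ]  | shift first [-0.0265  0.2157 -0.0011]
[319.5 299.4] [ 579.8 -206.7  177.1] (79, 61) -16.46
[622.8  16.3] [487.4  57.6  27.9] (29, 24) 5.59
[617.1 143. ] [591.   62.2  12. ] (81, 38) 17.92
[573.8 371.8] [798.   -7.2  26.8] (48, 8) -81.79
[335.7 445.4] [ 816.1 -261.4   31.7] (106, 63) 83.15
[558.1 442.7] [860.5 -50.8  50.3] (76, 47) -16.29
```

View pics/w2.png

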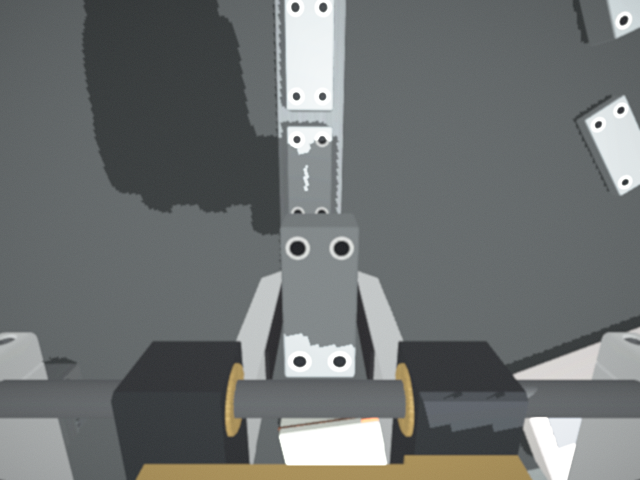

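Block A is held square at (320,300). The near course block, at (310,55), and part of the middle one are in view. Next I'll measure the row line and the near joint from here.

Run:
```python
from h import *
c=vision.get_calibration("wrist"); im,d=vision.get_image("wrist"); np.savez("pics/w2.npz",im=im,d=d)
W=cloud(c,d); m=(abs(W[...,2]-38)<4)&(d>0); 
n,l,st,ce=cv2.connectedComponentsWithStats(m.astype(np.uint8))
e=np.array([np.cos(np.radians(-16.6)),np.sin(np.radians(-16.6))]); nn=np.array([-e[1],e[0]])
s=telemetry.observe()['eef_pos'][:2]
for j in range(1,n):
    if st[j,4]<300: continue
    k=l==j; z=np.median(W[...,2][k]); v,u=np.nonzero(k); P=plane(c,np.c_[u,v],z)[:,:2]-s
    a=P@e;b=P@nn; print(st[j],"z",z.round(1),"along",np.percentile(a,[.3,99.7]).round(1),"across",np.percentile(b,[1,50,99]).round(1))
    if st[j,4]>1000:
        aa=np.linspace(a.min()+4,a.max()-4,8); mid=[np.mean([b[abs(a-t)<2].min(),b[abs(a-t)<2].max()]) for t in aa]; print(np.round(mid,2), "slope deg",np.degrees(np.polyfit(aa,mid,1)[0]).round(2))
# estimates from the fixed views in same frame
for nme,p in(("top",[[620.2,-227.9],[532.4,-201.6],[444.8,-175.1]]),("side",[[623.8,-227.4],[535.5,-201],[447.9,-174.4]])):
    q=np.array(p)-s; print(nme,"along",(q@e).round(1),"across",(q@nn).round(1))
```

```text
[ 284    0   50  111 5316] z 37.9 along [-169.6  -95. ] across [-25.3  -7.6   9.9]
[-7.66 -7.71 -7.75 -7.79 -7.84 -7.88 -7.56 -7.98] slope deg -0.14
[ 286  127   46   87 3822] z 37.8 along [-82.4 -13.2] across [-25.4  -7.8   9.6]
[-8.05 -7.73 -7.77 -7.82 -8.26 -7.88 -7.93 -7.96] slope deg -0.09
top along [  44.5  -47.1 -138.7] across [-8.7 -8.6 -8.2]
side along [  47.8  -44.3 -135.9] across [-7.2 -7.1 -6.7]
```

drive_tool --steps "-0.015 0 -0.008 0 0.0015 0;-0.016 0.05 0 0 0 0;0 0.08 0 0 0 0;0 0.08 0 0 0 0;0 0.08 0 0 0 0;0 0.05 0 0 0 0;0 0.035 0 0 0 0;0 0 0 0 0 0;0 0 0 0 0 0"

```text
clock: 9.12
eef_pos: [579.9, -216.4, 61.4]
eef_rot: [-1.572, 0.0, 1.277]
force: [0.9, -0.3, -2.5]
gripper_width: 35.9
```

```bash
cat > chk.py <<'E'
from h import *
import sys
go([578,-214,43],73.3)
ims=[]
for n in("top","side"):
    c=vision.get_calibration(n); im,d=vision.get_image(n); np.savez("pics/%s_%s.npz"%(n,sys.argv[1]),im=im,d=d)
    W=cloud(c,d); roi=(d>0)&(W[...,0]>380)&(W[...,0]<700)&(W[...,1]<-100)&(W[...,1]>-290)
    v,u=np.nonzero(roi); x0,y0=u.min(),v.min(); ims.append(cv2.resize(im[y0:y0+200,x0:x0+160],(400,500),interpolation=cv2.INTER_CUBIC) if n=="top" else cv2.resize(im[y0:y0+160,x0:x0+200],(400,320),interpolation=cv2.INTER_CUBIC)); print(n,"crop origin",x0,y0)
    for f in faces(c,d,lo=20,hi=110,minpix=60):
        if f[1][1]<-100 and f[1][0]<760: print(f[0],f[1].round(1),f[2],round(f[3],2))
ims[1]=cv2.copyMakeBorder(ims[1],0,180,0,0,cv2.BORDER_CONSTANT)
cv2.imwrite("pics/chk_%s.png"%sys.argv[1],np.hstack(ims)[:,:,::-1])
E
python3 chk.py a
```

```text
t 9.12 pos [ 579.9 -216.4   61.4] rot [-9.005e+01  1.000e-02  7.315e+01] F [ 0.9 -0.3 -2.5]
 turn first (share) [ 0.0003 -0.0008 -0.    ]  then shift [0.0068 0.0737 0.0102]  | shift first [0.0068 0.0737 0.0102]
top crop origin 433 23
[520.4 213. ] [ 561.7 -210.3   84.8] (60, 49) 74.14
[490.7 293.6] [ 444.7 -175.1   38.2] (80, 37) -17.21
side crop origin 227 0
[551.2  14.6] [ -77.2 -867.5   86.1] (145, 80) -35.41
[267.5  61. ] [ 686.1 -560.7   50.8] (61, 25) -16.4
[261.8  68.6] [ 694.1 -517.8   50.7] (68, 26) -17.16
[279.  121.9] [ 613.  -221.3   87. ] (41, 20) -83.12
[302.4 126.3] [ 565.1 -208.5   87.2] (66, 51) 71.83
[360.6 159.7] [ 447.9 -174.6   40.3] (80, 40) -16.8
```

View pics/chk_a.png

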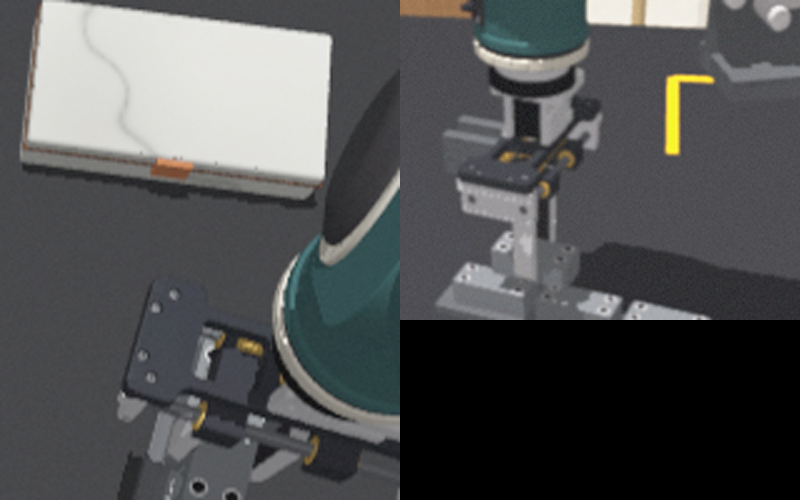

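The top view is blocked by the arm, with only the near end visible at crop (210,480). The side view shows both ends of the held block, near crop (500,245) and (570,265). I'll extract the end positions from that depth.

```bash
cat > ext.py <<'E'
from h import *
import sys
e=np.array([np.cos(np.radians(-16.7)),np.sin(np.radians(-16.7))]); nn=np.array([-e[1],e[0]])
def ext(tag,zlo,zhi,cams=("top","side")):
    for n in cams:
        c=vision.get_calibration(n); d=np.load("pics/%s_%s.npz"%(n,tag))['d']
        ref=np.array({"top":[532.4,-201.6],"side":[535.6,-201]}[n])
        W=cloud(c,d); X=W[...,:2]-ref; a=X@e; b=X@nn
        m=(d>0)&(W[...,2]>zlo)&(W[...,2]<zhi)&(abs(b)<26)&(abs(a)<150)
        nn_,l,st,ce=cv2.connectedComponentsWithStats(m.astype(np.uint8))
        for j in range(1,nn_):
            if st[j,4]<40: continue
            k=l==j; print(n,ce[j].round(),st[j,4],"z",np.median(W[...,2][k]).round(1),"along",np.percentile(a[k],[1,99]).round(1),"across",np.percentile(b[k],[1,99]).round(1))
if __name__=="__main__": ext(sys.argv[1],float(sys.argv[2]),float(sys.argv[3]))
E
python3 ext.py a 82 91
python3 - <<'E'
from ext import *
ext("0",35,43)
E
```

```text
top [521. 213.] 701 z 84.8 along [ 7.2 53.3] across [-20.7  21.3]
side [279. 122.] 106 z 87.0 along [63.1 87.2] across [-19.6  18.1]
side [304. 126.] 278 z 87.3 along [ 7.2 52. ] across [-23.8  24.3]Traceback (most recent call last):
  File "<stdin>", line 2, in <module>
  File "ext.py", line 6, in ext
    c=vision.get_calibration(n); d=np.load("pics/%s_%s.npz"%(n,tag))['d']
                                   ~~~~~~~^^^^^^^^^^^^^^^^^^^^^^^^^^
    fid = stack.enter_context(open(os.fspath(file), "rb"))
                              ~~~~^^^^^^^^^^^^^^^^^^^^^^^
FileNotFoundError: [Errno 2] No such file or directory: 'pics/top_0.npz'
```

drive_tool --steps "0.003 0.02 0.003 0 -0.0008 0;0 0.025 0 0 0 0;0 0.015 0 0 0 0;0 0.006 0 0 0 0;0 0.003 0 0 0 0;0 0 0 0 0 0"

```text
clock: 9.98
eef_pos: [579.1, -215.3, 43.7]
eef_rot: [-1.571, 0.0, 1.279]
force: [-0.1, -1.0, -2.1]
gripper_width: 35.9
```

drive_tool --steps "0 0.002 0 0 0 0;0 0.002 0 0 0 0;0 0 0 0 0 0"

```text
clock: 10.35
eef_pos: [579.1, -215.3, 42.6]
eef_rot: [-1.571, 0.0, 1.279]
force: [-0.3, 0.2, -1.4]
gripper_width: 36.1
```

drive_tool --steps "0 0.0012 0 0 0 0;0 0.0012 0 0 0 0;0 0 0 0 0 0;0 0 0 0 0 0"

```text
clock: 10.85
eef_pos: [579.1, -215.3, 42.5]
eef_rot: [-1.571, -0.0, 1.279]
force: [-2.8, 1.3, 7.5]
gripper_width: 35.8
```

Contact at +7.5 N, so the block is seated. Releasing and rising.

drive_tool --steps "0 0 0 0 0 0;0 0 0 0 0 0;0 0 0 0 0 0;0 0 0 0 0 0" --jaw 0.9

```text
clock: 11.35
eef_pos: [579.1, -215.3, 42.0]
eef_rot: [-1.571, 0.0, 1.279]
force: [-0.3, 0.1, -0.0]
gripper_width: 72.4
```

drive_tool --steps "0 -0.04 0 0 0 0;0 -0.08 0 0 0 0;0 -0.12 0 0 0 0;0 -0.12 0 0 0 0;0 -0.1 0 0 0 0;0 0 0 0 0 0"

```text
clock: 12.1
eef_pos: [580.2, -215.7, 160.3]
eef_rot: [-1.575, -0.0, 1.279]
force: [0.4, 0.0, -0.4]
gripper_width: 84.4
```

Run:
```python
from h import *
go([459,63,157],98.6)
```

```text
t 12.1 pos [ 580.2 -215.7  160.3] rot [-90.25  -0.    73.29] F [ 0.4  0.  -0.4]
 turn first (share) [ 0.0014 -0.1406 -0.0003]  then shift [1.1748 0.0132 0.3127]  | shift first [0.9283 0.0098 0.7851]
```

drive_tool --steps "0.116 0 0.098 0 0 0;0.116 0 0.098 0 0 0;0.116 0 0.098 0 0 0;0.116 0 0.098 0 0 0;0.116 0 0.098 0 0 0;0.116 0 0.098 0 0 0;0.116 0 0.098 0 0 0;0.116 0 0.098 0 0 0;0 0 0 0 0 0"

```text
clock: 13.22
eef_pos: [457.1, 65.4, 157.1]
eef_rot: [-1.571, -0.0, 1.283]
force: [0.9, -0.2, 0.4]
gripper_width: 84.4
```

drive_tool --steps "0 0 0 0 -0.047 0;0 0 0 0 -0.047 0;0 0 0 0 -0.047 0;0 0 0 0 0 0;0 0 0 0 0 0" --jaw 1

```text
clock: 13.85
eef_pos: [458.2, 62.8, 157.0]
eef_rot: [-1.571, 0.0, 1.718]
force: [-0.7, 0.2, 0.1]
gripper_width: 93.9
```

Run:
```python
from h import *
c=vision.get_calibration("wrist"); im,d=vision.get_image("wrist")
for f in faces(c,d): print(f[0],f[1].round(1),f[2],round(f[3],2))
go([459.5,62.8,4],98.6)
for n in("top","side"):
    im,d=vision.get_image(n); np.savez("pics/%s_b.npz"%n,im=im,d=d)
from ext import ext
print("placed A"); ext("b",62,71); print("course"); ext("b",35,43)
```

```text
[ 35.5 172.1] [ 448.2 -173.9   37.6] (80, 38) -16.71
[ 18.8 255.9] [ 547.  -202.3   37.6] (105, 37) -15.2
[318.3 224.7] [460.3  62.6  27.9] (80, 36) 8.81
[621.3 275.8] [457.3 349.2  28. ] (115, 38) 2.26
[476.5 248.5] [460.3 206.7  28. ] (41, 36) 21.21
[301.2 341.4] [590.   64.2  11.8] (81, 36) 18.72
[428.3 369.7] [594.7 192.1  27. ] (33, 25) 35.94
t 13.9 pos [458.1  63.  157. ] rot [-9.000e+01  1.000e-02  9.848e+01] F [-0.6  0.2 -0.5]
 turn first (share) [-0.     -0.0006 -0.0001]  then shift [-0.0016  0.612  -0.0054]  | shift first [-0.0015  0.612  -0.0054]
placed A
top [518. 206.] 1214 z 65.8 along [ 6.2 84.8] across [-17.2  18.3]
side [295. 134.] 505 z 68.1 along [ 6.1 84. ] across [-20.   18.3]
course
top [522. 172.] 453 z 37.8 along [ 90.3 132.4] across [-18.1  17.4]
top [503. 247.] 695 z 37.9 along [-39.    6.5] across [-17.7  17.5]
top [492. 292.] 1097 z 38.1 along [-129.8  -52.1] across [-17.7  17.5]
side [268. 140.] 271 z 40.1 along [ 48.2 131.8] across [-20.3  17.6]
side [321. 152.] 350 z 40.0 along [-39.1  37.2] across [-20.5  17.3]
side [342. 158.] 48 z 40.0 along [-64.1 -50.9] across [-10.7  16.4]
```

Block A is placed about 0.7 mm short along the row and 0.6 mm off across it. Block B reads (460.3, 62.6), z 28, yaw 8.7°. Grasping it.

drive_tool --steps "0 0.1 -0.009 0 0 0;0 0.1 0 0 0 0;0 0.1 0 0 0 0;0 0.1 0 0 0 0;0 0.1 0 0 0 0;0 0.06 0 0 0 0;0 0.03 0 0 0 0;0 0.02 0 0 0 0;0 0 0 0 0 0"

```text
clock: 15.12
eef_pos: [460.4, 63.6, 4.7]
eef_rot: [-1.571, 0.0, 1.722]
force: [0.4, -0.5, -0.2]
gripper_width: 94.4
```

drive_tool --steps "0 0 0 0 0 0;0 0 0 0 0 0;0 0 0 0 0 0;0 0 0 0 0 0;0 0 0 0 0 0;0 0 0 0 0 0;0 0 0 0 0 0;0 0 0 0 0 0" --jaw 0 --newtons 30

```text
clock: 16.12
eef_pos: [460.3, 63.5, 4.5]
eef_rot: [-1.571, 0.0, 1.722]
force: [-0.4, -1.1, 0.0]
gripper_width: 36.0
```

drive_tool --steps "0 -0.03 0 0 0 0;0 -0.08 0 0 0 0;0 -0.12 0 0 0 0;0 -0.15 0 0 0 0;0 -0.15 0 0 0 0;0 -0.07 0 0 0 0;0 0 0 0 0 0"

```text
clock: 17.0
eef_pos: [460.8, 63.8, 155.7]
eef_rot: [-1.573, -0.0, 1.722]
force: [0.1, -0.0, -3.1]
gripper_width: 35.8
```

drive_tool --steps "0 0 0 0 0.047 0;0 0 0 0 0.047 0;0 0 0 0 0.047 0;0 0 0 0 0 0;0 0 0 0 0 0"

```text
clock: 17.62
eef_pos: [460.0, 63.6, 154.0]
eef_rot: [-1.57, 0.001, 1.283]
force: [-0.1, 0.1, -2.8]
gripper_width: 35.5
```

Run:
```python
from h import *
go([491.5,-189.5,155],73.3)
```

```text
t 17.62 pos [460.   63.6 154. ] rot [-8.996e+01  3.000e-02  7.350e+01] F [-0.1  0.1 -2.8]
 turn first (share) [-0.0002  0.0011 -0.0002]  then shift [-0.9336 -0.0041 -0.4117]  | shift first [-0.935  -0.0038 -0.4085]
```

drive_tool --steps "-0.117 0 -0.051 0 0.001 0;-0.117 0 -0.051 0 0 0;-0.117 0 -0.051 0 0 0;-0.117 0 -0.051 0 0 0;-0.117 0 -0.051 0 0 0;-0.117 0 -0.051 0 0 0;-0.117 0 -0.051 0 0 0;-0.117 0 -0.051 0 0 0;0 0 0 0 0 0;0 0 0 0 0 0"

```text
clock: 18.88
eef_pos: [489.8, -189.4, 154.2]
eef_rot: [-1.57, -0.0, 1.278]
force: [0.4, -0.2, -3.0]
gripper_width: 35.9
```

Run:
```python
from h import *
go([491.5,-189.7,62],73.3)
```

```text
t 18.88 pos [ 489.8 -189.4  154.2] rot [-8.997e+01 -1.000e-02  7.320e+01] F [ 0.4 -0.2 -3. ]
 turn first (share) [-0.0002 -0.0005  0.0001]  then shift [ 0.0007  0.3688 -0.0067]  | shift first [ 0.0006  0.3688 -0.007 ]
```

drive_tool --steps "0 0.05 -0.007 0 -0.0005 0;0 0.08 0 0 0 0;0 0.08 0 0 0 0;0 0.08 0 0 0 0;0 0.05 0 0 0 0;0 0.029 0 0 0 0;0 0 0 0 0 0;0 0 0 0 0 0"

```text
clock: 19.88
eef_pos: [492.0, -190.5, 62.8]
eef_rot: [-1.572, 0.0, 1.278]
force: [-0.6, 0.2, -2.8]
gripper_width: 35.9
```

```bash
python3 chk.py c | head -2;  python3 ext.py c 82 91; python3 -c "
from h import *
go([491.5,-189.7,43],73.3)"
```

```text
t 19.88 pos [ 492.  -190.5   62.8] rot [-90.05   0.    73.21] F [-0.6  0.2 -2.8]
 turn first (share) [ 0.0003 -0.0005 -0.    ]  then shift [ 0.0088  0.079  -0.3565]  | shift first [ 0.0094  0.0793 -0.3564]
top [506. 275.] 574 z 86.3 along [-85.2 -49.1] across [-21.2  17. ]
side [324. 131.] 135 z 88.4 along [-28.9  -5.6] across [-19.9  16.8]
side [350. 136.] 280 z 88.4 along [-84.9 -44.6] across [-22.9  22.1]
t 19.98 pos [ 492.  -190.5   62.8] rot [-90.05   0.    73.2 ] F [-0.1  0.5 -2.7]
 turn first (share) [ 0.0003 -0.0005 -0.    ]  then shift [0.0026 0.0791 0.0028]  | shift first [0.0026 0.0791 0.0029]
```

drive_tool --steps "0.001 0.02 0 0 -0.0005 0;0 0.025 0 0 0 0;0 0.018 0 0 0 0;0 0.008 0 0 0 0;0 0.003 0 0 0 0;0 0 0 0 0 0;0 0 0 0 0 0"

```text
clock: 20.85
eef_pos: [491.8, -190.2, 43.9]
eef_rot: [-1.571, 0.0, 1.279]
force: [-0.2, 0.4, -2.4]
gripper_width: 35.5
```

drive_tool --steps "0 0.0015 0 0 0 0;0 0.0015 0 0 0 0;0 0 0 0 0 0;0 0 0 0 0 0"

```text
clock: 21.35
eef_pos: [491.8, -190.2, 43.0]
eef_rot: [-1.571, 0.0, 1.279]
force: [-0.3, -1.3, -2.9]
gripper_width: 35.2
```

drive_tool --steps "0 0.0015 0 0 0 0;0 0.001 0 0 0 0;0 0 0 0 0 0;0 0 0 0 0 0"

```text
clock: 21.85
eef_pos: [491.8, -190.2, 42.5]
eef_rot: [-1.571, 0.0, 1.279]
force: [-1.9, 1.5, 3.4]
gripper_width: 35.6
```

drive_tool --steps "0 0 0 0 0 0;0 0 0 0 0 0;0 0 0 0 0 0;0 0 0 0 0 0" --jaw 0.9

```text
clock: 22.35
eef_pos: [491.8, -190.2, 42.4]
eef_rot: [-1.571, 0.0, 1.279]
force: [-0.2, 0.1, -1.0]
gripper_width: 72.1
```

drive_tool --steps "0 -0.04 0 0 0 0;0 -0.08 0 0 0 0;0 -0.12 0 0 0 0;0 -0.12 0 0 0 0;0 -0.1 0 0 0 0;0.15 0 0 0 0 0;0.2 0 0 0 0 0;0.2 0 0 0 0 0;0.2 0 0 0 0 0;0 0 0 0 0 0"

```text
clock: 23.6
eef_pos: [546.3, -6.7, 157.9]
eef_rot: [-1.571, -0.001, 1.285]
force: [0.1, 0.1, -0.6]
gripper_width: 84.7
```

```bash
sed -i 's/x0:x0+160\]/x0:x0+160]/; s/y0:y0+200/y0+90:y0+290/; s/y0:y0+160,x0:x0+200/y0+70:y0+230,x0:x0+200/' chk.py; python3 chk.py d | grep -v turn;  python3 ext.py d 62 71; python3 ext.py d 35 43
```

```text
t 23.6 pos [546.3  -6.7 157.9] rot [-9.001e+01 -6.000e-02  7.360e+01] F [ 0.1  0.1 -0.6]Traceback (most recent call last):
  File "chk.py", line 8, in <module>
    v,u=np.nonzero(roi); x0,y0=u.min(),v.min(); ims.append(cv2.resize(im[y0+90:y0+290,x0:x0+160],(400,500),interpolation=cv2.INTER_CUBIC) if n=="top" else cv2.resize(im[y0+70:y0+230,x0:x0+200],(400,320),interpolation=cv2.INTER_CUBIC)); print(n,"crop origin",x0,y0)
                               ~~~~~^^
    return umr_minimum(a, axis, None, out, keepdims, initial, where)
ValueError: zero-size array to reduction operation minimum which has no identity
Traceback (most recent call last):
  File "ext.py", line 14, in <module>
    if __name__=="__main__": ext(sys.argv[1],float(sys.argv[2]),float(sys.argv[3]))
                             ~~~^^^^^^^^^^^^^^^^^^^^^^^^^^^^^^^^^^^^^^^^^^^^^^^^^^^
  File "ext.py", line 6, in ext
    c=vision.get_calibration(n); d=np.load("pics/%s_%s.npz"%(n,tag))['d']
                                   ~~~~~~~^^^^^^^^^^^^^^^^^^^^^^^^^^
FileNotFoundError: [Errno 2] No such file or directory: 'pics/side_d.npz'
Traceback (most recent call last):
  File "ext.py", line 14, in <module>
    if __name__=="__main__": ext(sys.argv[1],float(sys.argv[2]),float(sys.argv[3]))
                             ~~~^^^^^^^^^^^^^^^^^^^^^^^^^^^^^^^^^^^^^^^^^^^^^^^^^^^
  File "ext.py", line 6, in ext
    c=vision.get_calibration(n); d=np.load("pics/%s_%s.npz"%(n,tag))['d']
                                   ~~~~~~~^^^^^^^^^^^^^^^^^^^^^^^^^^
FileNotFoundError: [Errno 2] No such file or directory: 'pics/side_d.npz'
```

The arm covers the row in the fixed top camera. Backing away further before looking again.

drive_tool --steps "0.2 0 0 0 0 0;0.2 0 0 0 0 0;0.2 0 0 0 0 0;0.2 0 0 0 0 0;0.2 0 0 0 0 0;0 0 0 0 0 0"

```text
clock: 24.4
eef_pos: [617.6, 231.6, 157.3]
eef_rot: [-1.57, -0.001, 1.282]
force: [0.3, -0.4, -0.0]
gripper_width: 84.6
```

```bash
cat > fin.py <<'E'
from ext import *
ims=[]
for n,(x,y) in {"top":(420,130),"side":(220,80)}.items():
    im,d=vision.get_image(n); np.savez("pics/%s_d.npz"%n,im=im,d=d)
    ims.append(cv2.resize(im[y:y+220,x:x+200],(400,440),interpolation=cv2.INTER_CUBIC))
cv2.imwrite("pics/fin.png",np.hstack(ims)[:,:,::-1])
print("2nd"); ext("d",62,71); print("1st"); ext("d",35,43)
for n in("top","side"):
    for f in faces(vision.get_calibration(n),np.load("pics/%s_d.npz"%n)['d'],lo=50,hi=75,minpix=100):
        if f[1][1]<-150: print(n,f[1].round(1),f[2],round(f[3],2))
E
python3 fin.py
```

```text
2nd
top [518. 206.] 1212 z 65.8 along [ 6.  84.4] across [-17.1  18.2]
top [504. 263.] 1305 z 66.0 along [-85.1  -6.5] across [-18.2  17.2]
side [295. 134.] 513 z 68.3 along [ 5.7 84.1] across [-19.6  18.2]
side [339. 143.] 534 z 68.0 along [-85.1  -6.8] across [-20.9  16.8]
1st
top [522. 171.] 462 z 37.8 along [ 93.2 132.1] across [-18.   17.3]
top [504. 234.] 84 z 38.5 along [-6.5  7.1] across [-17.7  17.8]
top [488. 303.] 773 z 38.0 along [-131.  -61.] across [-17.8  17.8]
side [344. 158.] 574 z 40.0 along [-130.6   78.9] across [-20.2  17.3]
top [ 575.9 -214.    65.9] (80, 36) -16.71
top [ 488.2 -188.5   66.1] (80, 36) -16.61
side [ -75.7 -869.9   70.5] (146, 78) -36.83
side [ 578.7 -212.9   68.5] (81, 40) -16.69
side [ 491.5 -188.4   68.2] (80, 40) -17.28
```

View pics/fin.png

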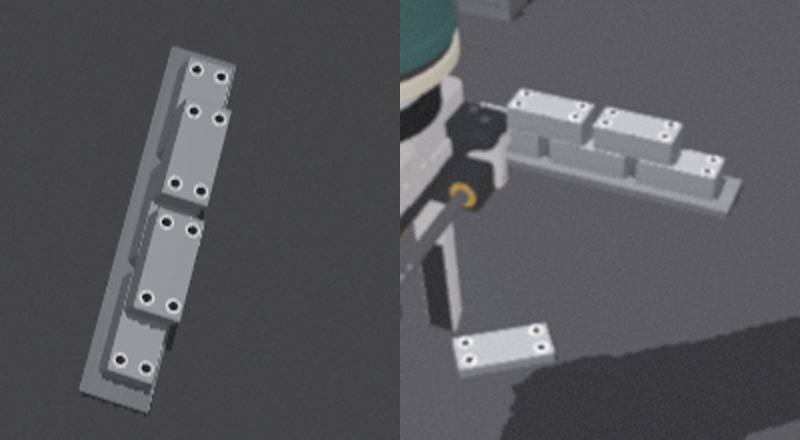

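Both blocks sit flat over the joints, at crop (195,150) and (168,262), within about 1 mm. Handing in.

```bash
python3 -c "
from rig import sign_off; print(sign_off())"
```

```text
the job is handed in; nothing more can be done
None
```

I set both full-size blocks (80 x 36 x 28 mm) on the first course, one over each joint. I lowered each until light contact (7.5 N and 3.4 N read at the wrist) before letting go. I handed in at about 24.5 s of the 51 s, with the arm well clear.

**Position along the row:** the top camera puts the centres at +45.2 and −45.8 mm, against a target of ±46. The side camera reads +44.9 and −46.0 mm.

**Across the row:** the far block is about 0.6–0.8 mm to one side of the first course's centre line, and the near block about 0.4–0.6 mm to the other.

**Angle:** the top camera reads −16.7° and −16.6°, against a row angle of about −16.7°. The side camera disagreed slightly on the near block (−17.3°), but part of that block is seen at a steep angle.

**Height:** the second course's top is at 65.8–66.0 mm in the top camera, against 66 expected. The side camera reads about 2 mm high, as it did on the first course, so I took that as its calibration error.

One check failed on the first try because the arm was blocking the top camera. I repeated it from further away, and it gave the numbers above.

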